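# Seal the sample case with its four corner clips

## Task

Seal the grey sample case that stands in the steel tray: first press its raised white lid down until it sits fully home on the seal, with all four clips still open. Then fold each of the four hinged clips down and in until it snaps fully home over the rim, in opposite-corner order: any clip first, then the one diagonally across from it, then the other two. Press gently, never harder than about 25 N, feel for each stop, leave the things around alone and let go at the end.

Things in the scene. Friction and masses are not known exactly. Their poses are not given: they have to be found in the camera images.
- tray: fixed dark steel tray, 206 x 156 mm, lip 15 mm; origin mid-underside, z up, x along its length (away from the robot), y across (left). A grey case (body 190 x 130 mm) stands in it: mid-tray along x, but 3 to 7 mm off the middle along y; which way and how much is NOT measured. Lid and clips go with it. The y values told are for a case in the middle; it will not slip while worked on
- case_lid (a joint): white lid, 200 x 144 mm; value = its height above home, m: 0 = home on the rubber seal, which gives 1 mm at most under load; starts raised 5 to 8 mm, tight (about 6 N anywhere on top slides it straight down to the stop), stays where left. Home, its flat centre panel (110 x 70 mm) tops at 106 mm over the bench; case rim 196 x 151 mm under it. While it is raised the clips cannot hook under the rim
- clip_near_left (a joint): clip at tray -x, +y: hinge parallel to tray x, its middle at tray x -62, y 75 mm, height 100 mm with the lid home. Value rad: 0 = fully home, hanging straight down; pi/2 = straight out, level; starts at 1.3 to 1.9, stays by light friction. White, 34 mm wide, L-shaped: outer face 9 mm out from the hinge axis, plate ends 36 mm from it; home, the face is upright at y 84, 102 down to 64 mm high
- clip_far_left (a joint): clip at tray +x, +y: like clip_near_left, hinge middle at x 62, y 75 mm. Of all clips: a sprung hook roller inside the plate, 20 mm below the hinge, meets a bead on the rim near 0.34 rad, needs most force (about 9 N inwards, pushing 30 mm below the hinge) near 0.22, passes the bead at 0.1 and snaps to 0 on a rubber buffer (8 N per mm); let go earlier it springs back to about 0.34
- clip_near_right (a joint): clip at tray -x, -y: mirror image of clip_near_left; hinge middle at x -62, y -75 mm, height 100 mm; value in rad, 0 = fully home, grows as it opens outwards (-y); starts at 1.3 to 1.9
- clip_far_right (a joint): clip at tray +x, -y: mirror image of clip_far_left; hinge middle at x 62, y -75 mm, height 100 mm; value in rad, 0 = fully home, grows as it opens outwards (-y); starts at 1.3 to 1.9. Of all clips: a level push on the end of a plate that still stands out at 0.5 or more can jam by friction; move down and in with it
- ring: short black pipe ring, 45 mm across, 33 mm long, lying beside the tray; a bystander
- marker: black and white marker pen, 138 mm long, lying in front of the tray; a bystander
- jar_blue: sample jar with blue cap, 44 mm across, 69 mm high, to the right of the tray; a bystander
- jar_orange: orange sample jar with white cap, 41 mm across, 63 mm high, to the right of the tray; a bystander
- tape: roll of tape, 92 mm across, 25 mm high, to the left of the tray; a bystander
- tweezers_1: steel tweezers, 122 mm long, lying at the front right; a bystander

How it is judged:
By the outcome, as a careful person would: the job done as asked, in the order asked, and still so for the second after the job is handed in, with the robot touching nothing.
It also fails if it takes over 69 s, if anything falls off the work surface, if the arm or the gripper's body presses on something with over 40 N, if the wrist force passes 120 N, or if a joint passes its speed limit or range.

## Robot

A 6-joint arm with a two-finger parallel gripper is mounted at the origin on a cart in front of the work surface, level with it; the furniture and walls round the work are solid. World frame = base frame: x ahead of the robot, y to its left, z up, the work surface at z = 0. Lengths are in mm, angles in rad, forces in N, time in s.
With the tool pointing down it reaches from about 275 to 975 mm from the base axis. Payload 8.4 kg.
Tool frame: the origin (TCP) lies on the centre line of the jaws, within the pads' length; the fingertips stand 22 mm ahead of it and the grasp point (between the pads) lies 3 mm ahead of it; z points along the fingers, y is the direction in which the jaws open and shut (so a half turn about z gives the same grasp; the last joint's range is limited). The gripper opens to 92 mm and grips with 3 to 60 N. Pads are 20 mm wide; open, the fingers measure 128 mm over their backs; the gripper's body (75 mm by 189 mm) begins 69 mm behind the grasp point.
Start: joints at [1.164, 0.353, 1.633, -0, 1.155, -0.002], TCP at [246.146, 574.491, 236.583] pointing down, gripper open.
Joint ranges: [-2.63, 2.63], [-0.92, 2.1], [0.06, 2.66], [-1.3, 4.44], [0, 2.69], [-3.02, 3.02]. Speed limits (rad/s): [2.22, 2.22, 2.79, 3.14, 3.14, 3.14].

## Interface

Orientations are given as [roll, pitch, yaw] about the fixed x, y, z axes, in that order (R = Rz(yaw) Ry(pitch) Rx(roll)).
In Python, from cell import bot gives the robot as it stands. Calls block until the motion is done:
- bot.reach(position, orientation): joint-space move of the TCP to a pose.
- bot.movel(position, rotation=None, max_speed=150, f_stop=None): straight line of the TCP; rotation=None keeps the orientation; max_speed is the mean speed in mm/s. With f_stop (N) it stops when the force on the tool has changed by that much, and returns True; else False.
- bot.movej(angles): joint-space move.
- bot.move_gripper(opening, strength=None): opening from 0.0 (shut) to 1.0 (fully open); strength is the grip in N (None keeps the last); returns when the fingers have stopped.
- bot.dwell(seconds).
- bot.ik(position, orientation): joint angles nearest the present ones, or None.
- bot.state(): the state.
- bot.grab_frame(name): name is "scene" or "top"; returns a dict with "pixels" (384x512x3 uint8, blue, green, red), "depth" (384x512 float32, mm along the optical axis (not along the pixel's ray), 0 where there is no reading), "fx", "fy", "cx", "cy" (pixels), "k1" (the pictures are not rectified: a ray, as slopes to the right and down, at radius r is drawn at 1 + k1 r^2 times it, then the intrinsics apply), "world_from_camera" (4x4, takes a point from camera to world coordinates). Camera axes: x right, y down, z forward; pixel columns grow to the right and rows downward; lengths in mm; the calibration is good to about 2 mm. A picture is of the moment at which its call begins.
A pose or a line that the arm cannot do raises bot.Unreachable and nothing moves.
- bot.job_done(): hands the job in, once; it reports no verdict.
The state is a dict: "t": time; "joints": joint angles; "qd": joint speeds; "joint_efforts": joint torques, N m; "position": TCP position; "tcp_rot": TCP orientation; "ft_force": force on the tool from outside, world axes, zero at the start; "torque": the same for the moment, N m; "opening": opening from 0.0 (shut) to 1.0 (fully open).
Only numpy, scipy, OpenCV 4.12 (cv2) and the standard library are available. Lean on these libraries where they do the work, as an engineer would, in place of code of your own. Each camera call takes 0.05 s, during which the arm holds its last target.

## Working session

There is one attempt and no reset: what is moved stays moved. The work goes in short steps, each a Python script; the robot and the scene stay as the last script left them, time stands still between calls to the robot, and variables do not carry over. Pictures are saved under pics/ and viewed, and the job is handed in when it is done.

```bash
ls; mkdir -p pics
python3 - <<'E'
from cell import bot
import cv2,numpy as np
s=bot.state(); print(s)
for n in("scene","top"):
    f=bot.grab_frame(n); cv2.imwrite(f"pics/{n}0.png",f["pixels"]); np.savez(f"pics/{n}0.npz",**f)
    print(n,f["fx"],f["fy"],f["cx"],f["cy"],f["k1"],f["world_from_camera"].round(3).tolist())
E
```

```text
pics
{'t': 0.0, 'joints': array([ 1.16360024e+00,  3.53625140e-01,  1.63410483e+00,  7.27151370e-06,
        1.15520342e+00, -2.40056163e-03]), 'qd': array([ 2.49478586e-04,  1.75263370e-03, -1.90150438e-03, -6.12479458e-05,
       -1.81366381e-03,  2.11227166e-03]), 'joint_efforts': array([ 1.48441770e-03, -5.93837070e+01, -3.34227562e+01,  6.97420165e-02,
        2.31835182e-02, -1.44299702e-04]), 'position': array([245.96378484, 574.07567694, 235.89058506]), 'tcp_rot': array([-3.14025194e+00, -9.86709268e-06,  2.73679418e+00]), 'ft_force': array([-0.16094496,  0.20213895,  0.17709284]), 'torque': array([-0.01339131, -0.02890216,  0.01863734]), 'opening': 0.9990475168576483}
scene 359.34910253410624 359.34910253410624 254.18063175243788 185.30672070054078 -0.023796536745079828 [[0.534, -0.594, 0.602, -192.012], [-0.845, -0.392, 0.363, -390.317], [0.02, -0.702, -0.712, 874.697], [0.0, 0.0, 0.0, 1.0]]
top 489.83814027587863 489.83814027587863 245.9795737146385 188.522554946005 -0.0969777157401627 [[0.001, -0.985, 0.173, 270.002], [-1.0, 0.0, 0.006, 16.647], [-0.006, -0.173, -0.985, 1383.438], [0.0, 0.0, 0.0, 1.0]]
```

View pics/scene0.png

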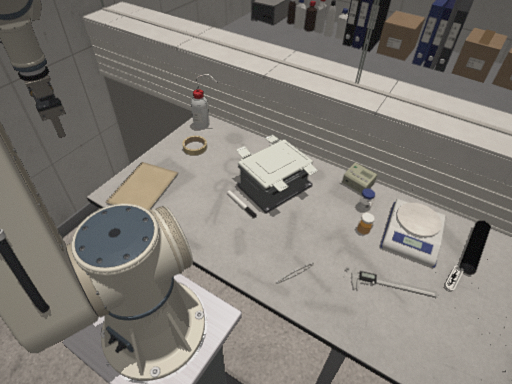

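View pics/top0.png

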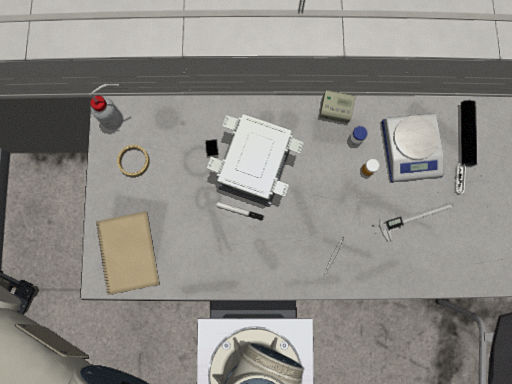

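The top view shows the case with its white lid at about (255,157) px, turned slightly. The four clips are at (230,124), (295,146), (213,166) and (280,188). The ring is at (211,147), the marker at (240,211), and the jars at (360,135) and (370,168). Next I'll zoom in on the case.

```bash
cat > h.py <<'E'
import numpy as np,cv2
def load(n):
    return dict(np.load(f"pics/{n}.npz"))
def rays(f,uv):
    uv=np.asarray(uv,float).reshape(-1,2)
    d=(uv-[f["cx"],f["cy"]])/[f["fx"],f["fy"]]
    r=np.hypot(*d.T); x=r.copy()
    for _ in range(20): x=r/(1+f["k1"]*x*x)
    u=d*(x/np.maximum(r,1e-9))[:,None]
    return np.c_[u,np.ones(len(u))]
def onplane(f,uv,z):
    M=f["world_from_camera"]; d=rays(f,uv)@M[:3,:3].T; o=M[:3,3]
    return o+d*((z-o[2])/d[:,2])[:,None]
def cloud(f):
    H,W=f["depth"].shape
    v,u=np.mgrid[:H,:W]
    r=rays(f,np.c_[u.ravel(),v.ravel()])*f["depth"].reshape(-1,1)
    M=f["world_from_camera"]
    return (r@M[:3,:3].T+M[:3,3]).reshape(H,W,3)
def proj(f,P):
    M=f["world_from_camera"]; c=(np.atleast_2d(P)-M[:3,3])@M[:3,:3]
    s=c[:,:2]/c[:,2:]; r2=(s**2).sum(1,keepdims=True)
    return s*(1+f["k1"]*r2)*[f["fx"],f["fy"]]+[f["cx"],f["cy"]]
E
python3 - <<'E'
from h import *
for n,(a,b,c,d) in {"top0":(195,105,315,210),"scene0":(220,125,330,220)}.items():
    f=load(n); im=f["pixels"][b:d,a:c]; cv2.imwrite(f"pics/{n}_crop.png",cv2.resize(im,None,fx=6,fy=6,interpolation=cv2.INTER_CUBIC)[:600])
    C=cloud(f)[b:d,a:c]; z=C[...,2]
    g=f["pixels"][b:d,a:c].min(2)
    for lo,hi in [(-10,10),(10,20),(60,90),(90,100),(100,108),(108,112),(112,116),(116,125),(125,150)]:
        m=(z>lo)&(z<hi); print(n,lo,hi,m.sum(), C[m].mean(0).round(1) if m.any() else '')
E
```

```text
top0 -10 10 7150 [ 6.11e+02 -3.80e+00  3.00e-01]
top0 10 20 282 [499.1  26.8  14.6]
top0 60 90 155 [547.1   1.4  80.2]
top0 90 100 33 [535.4 -35.3  92.6]
top0 100 108 395 [580.5   2.9 106.6]
top0 108 112 1771 [5.819e+02 3.000e-01 1.103e+02]
top0 112 116 1810 [584.   -1.3 113.8]
top0 116 125 649 [583.3  14.4 118.1]
top0 125 150 40 [559.  117.1 126.7]
scene0 -10 10 5152 [596.7  32.6   0.8]
scene0 10 20 634 [581.8  13.6  14.6]
scene0 60 90 702 [666.5  -5.   75.1]
scene0 90 100 232 [640.7 -18.8  92.9]
scene0 100 108 171 [652.3 -15.  105. ]
scene0 108 112 1043 [581.4  -6.9 110.5]
scene0 112 116 1013 [587.2  -6.7 113.7]
scene0 116 125 284 [612.3  11.9 118.8]
scene0 125 150 80 [774.  -38.2 133.9]
```

Run:
```python
from h import *
for n in("top0","scene0"):
    f=load(n);C=cloud(f)
    z=C[...,2]; m=(abs(z)<10)&(C[...,0]>300)&(C[...,0]<700)&(abs(C[...,1])<300)&(f["depth"]>0); print(n,np.median(z[m]),np.std(z[m]))
```

```text
top0 0.23786032777979926 2.985229426076789
scene0 0.3358023957273417 1.9655034262227549
```

View pics/top0_crop.png

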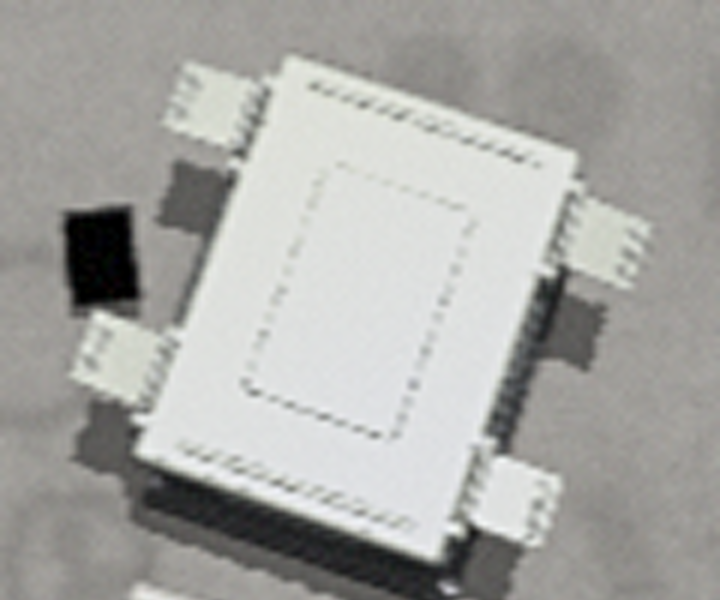

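View pics/scene0_crop.png

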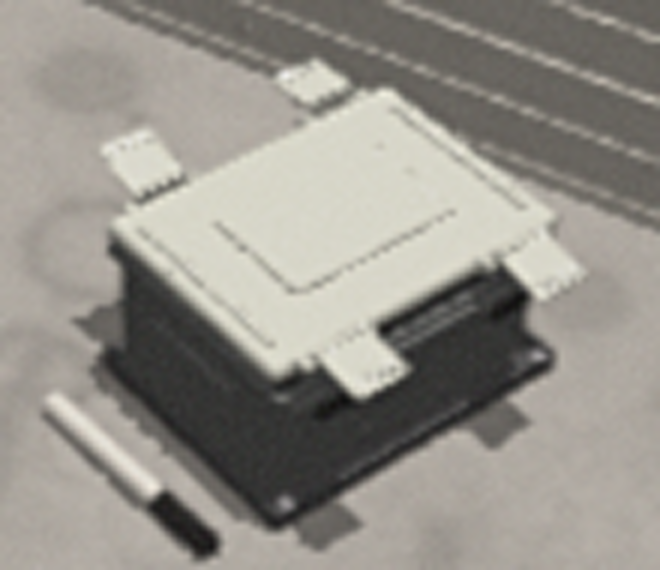

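Run:
```python
from h import *
for n in("top0","scene0"):
    f=load(n);C=cloud(f); z=C[...,2]; g=f["pixels"].min(2)
    c0=np.array([583,0])
    m=(g>170)&(np.hypot(C[...,0]-583,C[...,1])<150)&(z>90)&(z<135)
    m=m.astype(np.uint8)
    mo=cv2.morphologyEx(m,cv2.MORPH_OPEN,cv2.getStructuringElement(cv2.MORPH_ELLIPSE,(27,27)))
    ys,xs=np.nonzero(mo)
    P=C[mo>0]
    inn=np.hypot(P[:,0]-P[:,0].mean(),P[:,1]-P[:,1].mean())<33
    print(n,mo.sum(),"centre",P.mean(0),"panel z",np.median(P[inn,2]), "outer z",np.median(P[~inn,2]))
    A=np.c_[P[inn,:2]-P[inn,:2].mean(0),np.ones(inn.sum())]; print(np.linalg.lstsq(A,P[inn,2],rcond=None)[0])
    cs,_=cv2.findContours(mo,cv2.RETR_EXTERNAL,cv2.CHAIN_APPROX_NONE)
    c=max(cs,key=cv2.contourArea)[:,0,:].astype(float)
    for zz in (108,112):
        W=onplane(f,c,zz)[:,:2].astype(np.float32)
        r=cv2.minAreaRect(W); print(zz,r)
    ov=f["pixels"].copy(); ov[cv2.morphologyEx(mo,cv2.MORPH_GRADIENT,np.ones((3,3)))>0]=(0,0,255)
    a,b=(195,105) if n=="top0" else (220,125)
    cv2.imwrite(f"pics/{n}_m.png",cv2.resize(ov[b:b+100,a:a+120],None,fx=6,fy=6,interpolation=cv2.INTER_NEAREST))
```

```text
top0 0 centre [nan nan nan] panel z nan outer z nan
[0. 0. 0.]<stdin>:10: RuntimeWarning: Mean of empty slice.
  ret = ret.dtype.type(ret / rcount)
<stdin>:11: RuntimeWarning: Mean of empty slice.
  ret = um.true_divide(
  return _methods._mean(a, axis=axis, dtype=dtype,
<stdin>:12: RuntimeWarning: Mean of empty slice.
Traceback (most recent call last):
ValueError: max() iterable argument is empty
```

Run:
```python
from h import *
for n in("top0","scene0"):
    f=load(n);C=cloud(f); z=C[...,2]; px=f["pixels"]; g=px.min(2)
    P0=proj(f,[[583,0,112]])[0]; print(P0, px[int(P0[1]),int(P0[0])])
    m=((g>(205 if n=="top0" else 190))).astype(np.uint8)
    yy,xx=np.mgrid[:384,:512]; m[np.hypot(xx-P0[0],yy-P0[1])>65]=0
    m=cv2.morphologyEx(m,cv2.MORPH_CLOSE,np.ones((5,5)))
    mo=cv2.morphologyEx(m,cv2.MORPH_OPEN,cv2.getStructuringElement(cv2.MORPH_ELLIPSE,(23,23) if n=="top0" else (19,19)))
    print(m.sum(),mo.sum())
    ov=px.copy(); e=cv2.morphologyEx(mo,cv2.MORPH_GRADIENT,np.ones((3,3)))
    ov[e>0]=(0,0,255); e=m-cv2.erode(m,np.ones((3,3))); ov[e>0]=(0,255,0)
    a,b=(195,105) if n=="top0" else (220,125)
    cv2.imwrite(f"pics/{n}_m.png",cv2.resize(ov[b:b+100,a:a+120],None,fx=6,fy=6,interpolation=cv2.INTER_NEAREST))
    if mo.sum()==0: continue
    P=C[(mo>0)&(z>90)&(z<135)]
    r_=np.hypot(*(P[:,:2]-P[:,:2].mean(0)).T); inn=r_<33
    print(n,"centre",P.mean(0),"panel z",np.median(P[inn,2]),P[inn,2].mean(), "outer z",np.median(P[~inn,2]))
    A=np.c_[P[:,:2]-P[:,:2].mean(0),np.ones(len(P))]; print(np.linalg.lstsq(A,P[:,2],rcond=None)[0])
    cs,_=cv2.findContours(mo,cv2.RETR_EXTERNAL,cv2.CHAIN_APPROX_NONE)
    c=max(cs,key=cv2.contourArea)[:,0,:].astype(float)
    for zz in (108,112):
        W=onplane(f,c,zz)[:,:2].astype(np.float32)
        r=cv2.minAreaRect(W); print(zz,r)
```

```text
[255.31941454 155.50149839] [223 224 221]
4236 3724
top0 centre [583.33579343   1.43944824 112.07594629] panel z 114.0829758697106 114.09426228657314 outer z 111.71824632319567
[-7.20662558e-04  1.26584893e-04  1.12075946e+02]
108 ((585.183349609375, 1.4241409301757812), (155.44444274902344, 197.65768432617188), 73.37776947021484)
112 ((584.1948852539062, 1.4719009399414062), (154.95693969726562, 197.03782653808594), 73.3777847290039)
[275.58122041 160.99999012] [199 212 214]
2127 1646
scene0 centre [ 5.76510153e+02 -7.34441629e-02  1.12243243e+02] panel z 114.21084045848238 114.19604369311595 outer z 111.71235557486699
[-1.30981881e-03 -4.10701706e-03  1.12243243e+02]
108 ((584.9761962890625, 0.7499008178710938), (151.73387145996094, 194.78829956054688), 71.96798706054688)
112 ((580.9225463867188, -1.2903976440429688), (150.9422149658203, 193.77203369140625), 71.96800231933594)
```

View pics/top0_m.png

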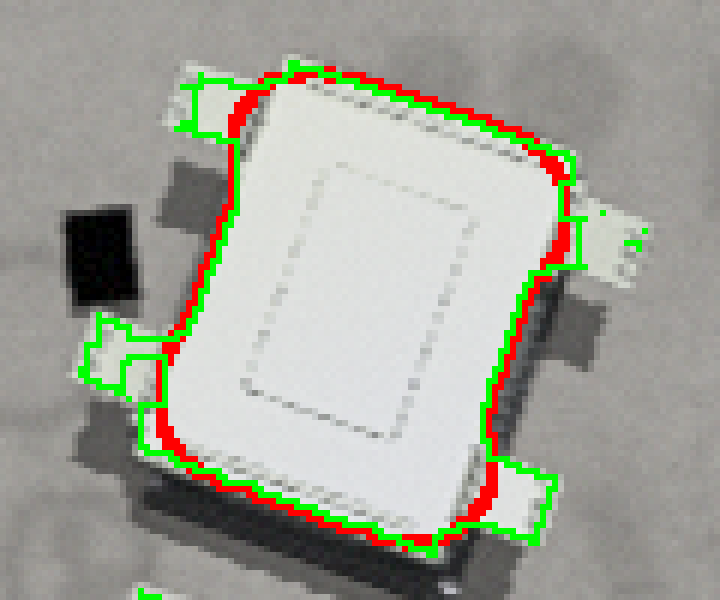

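View pics/scene0_m.png

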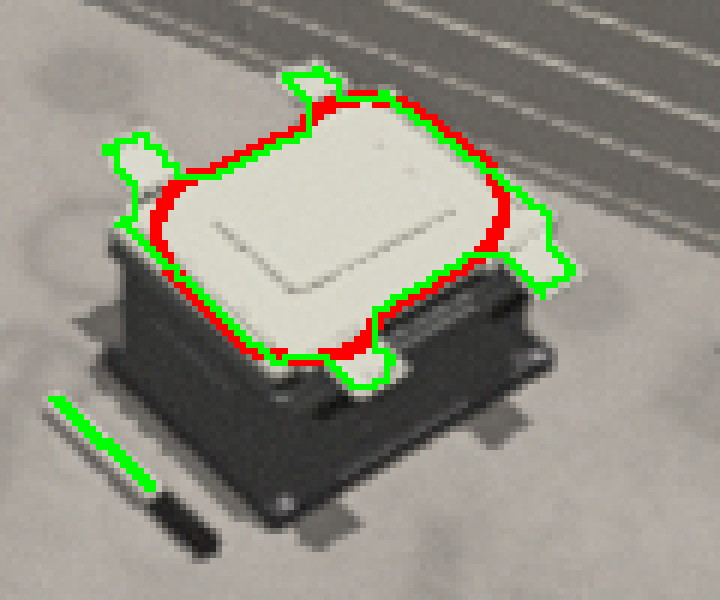

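```bash
cat >> h.py <<'E'
def edges(f,c,yaw,z,sgn_show=False):
    """refine lid rectangle: returns 4 fitted lines from strongest bright->dark step outward"""
    g=cv2.cvtColor(f["pixels"],cv2.COLOR_BGR2GRAY).astype(np.float32)
    ex=np.array([np.cos(yaw),np.sin(yaw)]); ey=np.array([-ex[1],ex[0]])
    out={}
    for name,n,t,off,rng in [("+x",ex,ey,100,(-58,58)),("-x",-ex,ey,100,(-58,58)),("+y",ey,ex,72,(-36,36)),("-y",-ey,ex,72,(-36,36))]:
        pts=[]
        for s in np.arange(rng[0],rng[1]+1,3):
            d=np.arange(-10,10.1,.5)
            W=c+t*s+n*(off+d)[:,None]
            uv=proj(f,np.c_[W,np.full(len(d),z)]).astype(np.float32)
            v=cv2.remap(g,uv[None,:,0],uv[None,:,1],cv2.INTER_LINEAR)[0]
            v=cv2.GaussianBlur(v[None],(0,0),1.5)[0]
            gr=-np.gradient(v); i=np.argmax(gr[2:-2])+2
            w=np.clip(gr[i-2:i+3],0,None); pts.append((s,off+(w*d[i-2:i+3]).sum()/w.sum(),gr[i]))
        p=np.array(pts); k=np.ones(len(p),bool)
        for _ in range(4):
            co=np.polyfit(p[k,0],p[k,1],1); r=p[:,1]-np.polyval(co,p[:,0]); k=abs(r)<max(1,2*np.median(abs(r)))
        out[name]=(co[1],np.degrees(co[0]),k.mean(),np.std(r[k]),np.median(p[:,2]))
    return out
E
python3 - <<'E'
from h import *
for n in("top0","scene0"):
  f=load(n)
  for z in (109,111.7):
    c=np.array([583.,1.]);yaw=np.radians(-18)
    for it in range(4):
        o=edges(f,c,yaw,z)
        ex=np.array([np.cos(yaw),np.sin(yaw)]); ey=np.array([-ex[1],ex[0]])
        # slopes -> yaw : for +x line t=ey: off=+slope*s => rotation -slope ; for -x: +slope ; +y t=ex: +slope ; -y: -slope
        dy=np.median([-o["+x"][1],o["-x"][1],o["+y"][1],-o["-y"][1]])
        c=c+ex*(o["+x"][0]-o["-x"][0])/2+ey*(o["+y"][0]-o["-y"][0])/2
        yaw+=np.radians(dy)*.8
    print(n,z,c.round(2),np.degrees(yaw).round(2),"len",o["+x"][0]+o["-x"][0],"wid",o["+y"][0]+o["-y"][0])
    for k in o: print("  ",k,np.round(o[k],2))
E
```

```text
top0 109 [584.72   2.2 ] -19.59 len 198.18942908647514 wid 142.26398845286903
   +x [9.915e+01 2.000e-02 9.700e-01 4.700e-01 9.380e+00]
   -x [ 9.904e+01 -5.000e-02  1.000e+00  3.900e-01  1.710e+01]
   +y [71.14  0.88  0.96  0.43 12.51]
   -y [71.12 -0.18  0.96  0.37 12.42]
top0 111.7 [584.01   2.19] -19.72 len 197.8016726692756 wid 142.0598178654297
   +x [9.89e+01 9.00e-02 1.00e+00 4.70e-01 9.31e+00]
   -x [9.891e+01 2.000e-02 1.000e+00 3.800e-01 1.704e+01]
   +y [71.04  1.03  0.96  0.44 12.37]
   -y [71.02  0.2   1.    0.4  12.39]
scene0 109 [5.8356e+02 5.2000e-01] -19.35 len 200.0315094678547 wid 144.5134546234613
   +x [99.92 -0.28  0.79  0.85  7.04]
   -x [100.11  -0.52   0.97   0.48   8.68]
   +y [72.36 -1.14  1.    0.67  3.23]
   -y [72.15 -0.31  0.84  0.55  9.24]
scene0 111.7 [580.79  -0.99] -19.33 len 199.5644897414183 wid 144.15209745924346
   +x [99.77 -0.44  0.79  0.93  6.9 ]
   -x [99.79 -0.26  0.9   0.39  8.76]
   +y [72.05 -1.22  0.96  0.7   3.25]
   -y [72.1   0.12  0.84  0.54  9.3 ]
```

Both views put the lid centre within about 2 mm of (582.5, 0.6), yaw −19.5°, with the panel at about 113.8 mm. That means the lid is raised about 7.8 mm. I'll press it first.

```bash
cat > r.py <<'E'
from cell import bot
import numpy as np
YAW=np.radians(-19.5); C=np.array([582.5,0.6])
ex=np.array([np.cos(YAW),np.sin(YAW)]); ey=np.array([-ex[1],ex[0]])
ORI=[np.pi,0,np.pi/2+YAW]
def W(x,y,tip): # local x,y of tool axis, tip height -> TCP
    p=C+ex*x+ey*y; return [p[0],p[1],tip+22]
def st(msg=""):
    s=bot.state(); p=np.array(s["position"]); d=p[:2]-C; f=np.array(s["ft_force"])
    print(msg,"t%.2f"%s["t"],"local x %.1f y %.1f tip %.2f"%(d@ex,d@ey,p[2]-22),"F loc x %.1f y %.1f z %.1f"%(f[:2]@ex,f[:2]@ey,f[2]),flush=True)
    return d@ey,p[2]-22
E
python3 - <<'E'
from r import *
bot.move_gripper(0.0,20); st("shut")
print(bot.state()["opening"])
bot.reach(W(0,0,150),ORI); st("above")
bot.movel(W(0,0,119),max_speed=80); st("near")
r=bot.movel(W(0,0,96),max_speed=10,f_stop=15); st(f"press {r}")
bot.dwell(0.2); st("hold")
bot.movel(W(0,0,130),max_speed=60); st("up")
import cv2
for n in("scene","top"):
    f=bot.grab_frame(n); np.savez(f"pics/{n}1.npz",**f); cv2.imwrite(f"pics/{n}1.png",f["pixels"])
E
```

```text
shut t1.45 local x -508.6 y 428.7 tip 214.57 F loc x 0.0 y 0.7 z 0.0
0.0021785161064340128
above t3.83 local x -0.2 y 0.8 tip 150.08 F loc x -0.2 y 0.1 z 0.5
near t4.36 local x -0.3 y -0.1 tip 118.47 F loc x 0.3 y -0.3 z -0.1
press True t5.75 local x 0.1 y 0.0 tip 105.60 F loc x 0.3 y -0.1 z 4.5
hold t5.95 local x 0.0 y 0.0 tip 105.59 F loc x -1.5 y 0.0 z 4.9
up t6.52 local x 0.1 y 0.0 tip 130.25 F loc x -0.2 y -0.5 z 0.1
```

```bash
python3 - <<'E'
from r import *
bot.movel(W(0,0,109),max_speed=60)
r=bot.movel(W(0,0,98),max_speed=8,f_stop=17); st(f"press {r}")
bot.movel(W(0,0,135),max_speed=100); st("up")
E
python3 - <<'E'
from h import *
for n in("top0","top1","scene0","scene1"):
    f=load(n);C=cloud(f)
    d=C[...,:2]-[582.5,.6]; a=np.radians(-19.5); lx=d@[np.cos(a),np.sin(a)]; ly=d@[-np.sin(a),np.cos(a)]; z=C[...,2]
    m=(abs(lx)<52)&(abs(ly)<32)&(z>90)&(z<120); mo=(abs(abs(lx)-75)<8)&(abs(ly)<60)&(z>90)&(z<120)
    print(n,m.sum(),np.median(z[m]),np.median(z[mo]))
    for nm,sx,sy in(("nl",-1,1),("fl",1,1),("nr",-1,-1),("fr",1,-1)):
        k=(abs(lx-62*sx)<13)&(ly*sy>86)&(ly*sy<120)&(z>60)&(z<140)
        if k.sum()>8:
            p=np.polyfit(ly[k]*sy,z[k],1); print("  ",nm,k.sum(),"z@100",np.polyval(p,100).round(1),"theta",(np.pi/2+np.arctan(p[0])).round(2),"ymax",(ly[k]*sy).max().round(1),"ymean",)
E
python3 - <<'E'
import cv2
im=cv2.imread("pics/scene1.png")[110:210,200:330]
cv2.imwrite("pics/scene1c.png",cv2.resize(im,None,fx=6,fy=6,interpolation=cv2.INTER_CUBIC))
E
```

```text
press True t7.81 local x 0.1 y 0.0 tip 105.64 F loc x -2.1 y 0.6 z 4.9
up t8.26 local x 0.1 y 0.0 tip 135.15 F loc x -0.1 y 0.4 z -0.5
top0 905 114.1142549345434 111.16114704453389
   nl 88 z@100 123.8 theta 1.9 ymax 109.1 ymean
   fl 89 z@100 115.5 theta 1.51 ymax 111.9 ymean
   nr 81 z@100 114.7 theta 1.52 ymax 107.6 ymean
   fr 79 z@100 111.7 theta 1.34 ymax 108.8 ymean
top1 15 107.22053220291514 102.99074862606392
   nl 87 z@100 115.1 theta 1.92 ymax 109.1 ymean
   fr 45 z@100 103.5 theta 1.37 ymax 108.2 ymean
scene0 431 114.16753718870939 111.19185415274029
   nl 45 z@100 123.5 theta 1.77 ymax 108.9 ymean
   fl 32 z@100 115.1 theta 1.49 ymax 110.7 ymean
   nr 57 z@100 115.1 theta 1.47 ymax 110.8 ymean
   fr 51 z@100 112.1 theta 1.42 ymax 112.0 ymean
scene1 393 105.67708504922689 102.58650261076082
   nl 39 z@100 115.2 theta 1.79 ymax 108.6 ymean
   nr 57 z@100 106.4 theta 1.45 ymax 111.1 ymean
   fr 55 z@100 103.5 theta 1.38 ymax 112.3 ymean
```

View pics/scene1c.png

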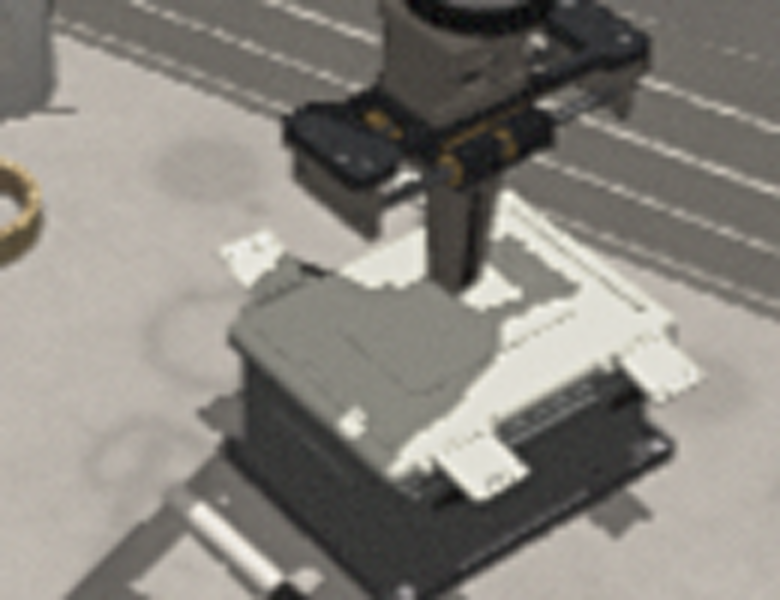

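The lid is home: both presses stopped at 105.6 mm and depth shows a drop of about 8.4 mm, with the clips still open. I'll do clip 1, near_left, next.

```bash
cat >> r.py <<'E'
HT=10.0
def P(th,s=29.0): 
    return 75+9*np.cos(th)+s*np.sin(th), 100+9*np.sin(th)-s*np.cos(th)
def close(sx,sy,th0,dy=0,f_fin=15):
    x=62*sx
    def w(th,up=0,s=29.0):
        y,z=P(th,s); return W(x,sy*(y+HT+dy),z+up)
    y,z=P(th0)
    bot.reach(W(x,sy*(y+HT),max(z+12,132)),ORI); st("over")
    bot.movel(w(th0,5),max_speed=100)
    for th in np.arange(th0-.15,0.5,-.22):
        r=bot.movel(w(th),max_speed=60,f_stop=13)
        if r: st(f"arc stop {th:.2f}"); return False
    r=bot.movel(w(0.42),max_speed=40,f_stop=13); st(f"at .42 {r}")
    if r: return False
    y0,z0=P(0.42); y1,z1=P(0.0)
    k=1.5; 
    r=bot.movel(W(x,sy*(y0+(y1-y0)*k+HT+dy),z0+(z1-z0)*1.15),max_speed=15,f_stop=f_fin)
    yy,_=st(f"final {r}")
    print("  face y (HT10) %.1f"%(sy*yy-HT))
    bot.dwell(0.15); st("hold")
    return r
def leave(sx,sy):
    s=bot.state(); p=np.array(s["position"]); 
    q=p.copy(); q[:2]+=ey*sy*14; q[2]+=1; bot.movel(q.tolist(),max_speed=80)
    q[2]=22+135; bot.movel(q.tolist(),max_speed=150); st("left")
E
python3 - <<'E'
from r import *
print(close(-1,1,2.0))
E
```

```text
over t8.82 local x -62.6 y 107.8 tip 131.60 F loc x 0.6 y -0.4 z 0.2
at .42 False t11.18 local x -62.1 y 104.8 tip 77.07 F loc x 0.5 y 0.1 z 0.2
final True t12.03 local x -61.9 y 94.8 tip 72.19 F loc x -0.9 y 4.2 z 2.3
  face y (HT10) 84.8
hold t12.18 local x -61.9 y 94.8 tip 72.08 F loc x 0.3 y 3.6 z 2.0
True
```

```bash
cat >> r.py <<'E'
def probe(sx,sy,f=4):
    p=np.array(bot.state()["position"]); q=p.copy(); q[:2]+=ey*sy*13
    bot.movel(q.tolist(),max_speed=60); st("back")
    q[:2]-=ey*sy*16
    r=bot.movel(q.tolist(),max_speed=18,f_stop=f); yy,_=st(f"probe {r}"); print("  probe face y %.1f"%(sy*yy-HT)); return r,sy*yy-HT
E
python3 - <<'E'
from r import *
probe(-1,1); leave(-1,1)
import cv2
bot.reach(W(62,-120,140),ORI)
for n in("scene","top"):
    f=bot.grab_frame(n); np.savez(f"pics/{n}2.npz",**f); cv2.imwrite(f"pics/{n}2.png",f["pixels"])
a=cv2.resize(cv2.imread("pics/scene2.png")[120:220,215:335],None,fx=4,fy=4,interpolation=cv2.INTER_CUBIC)
b=cv2.resize(cv2.imread("pics/top2.png")[105:205,200:300],None,fx=3,fy=4,interpolation=cv2.INTER_CUBIC)
cv2.imwrite("pics/c2.png",np.hstack([a,b]))
E
```

```text
back t12.55 local x -62.2 y 108.1 tip 71.81 F loc x -0.0 y 0.4 z 0.3
probe True t13.26 local x -61.9 y 94.8 tip 72.01 F loc x -0.5 y 2.9 z 1.7
  probe face y 84.8
left t14.16 local x -62.2 y 108.6 tip 134.64 F loc x 0.1 y 0.2 z -0.5
```

View pics/c2.png

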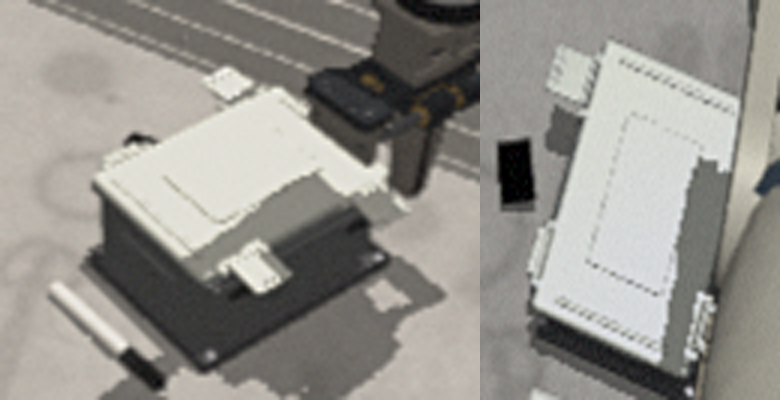

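Near_left is home: the pictures show it folded, and a light re-probe met the face at 84.8 mm with no spring-back. Clip 2 is far_right, diagonally across.

Run:
```python
from r import *
ok=close(1,-1,1.65); print(ok)
if ok: print(probe(1,-1))
```

```text
over t15.53 local x 61.3 y -111.9 tip 131.23 F loc x 0.3 y 0.2 z 0.3
at .42 False t17.48 local x 61.9 y -104.8 tip 76.98 F loc x 1.0 y 0.2 z 0.5
final True t18.37 local x 61.8 y -93.8 tip 71.32 F loc x -0.0 y -2.7 z 2.8
  face y (HT10) 83.8
hold t18.52 local x 61.7 y -93.8 tip 71.06 F loc x 1.1 y -2.4 z 0.8
True
back t18.88 local x 61.5 y -107.2 tip 70.92 F loc x -0.5 y -0.3 z 0.4
probe True t19.59 local x 61.6 y -93.9 tip 70.82 F loc x 0.1 y -2.9 z 2.1
  probe face y 83.9
(True, np.float64(83.85681784612989))
```

Far_right is home: its face is at 83.9 mm, and the total width over both faces is 168.7 mm against 168 mm told. Near_right is next, then far_left.

Run:
```python
from r import *
leave(1,-1)
ok=close(-1,-1,1.8); print(ok)
if ok:
    r,y=probe(-1,-1); print(r,y)
    if r and y<85.8:
        leave(-1,-1)
        bot.reach(W(0,0,145),ORI)
        ok=close(1,1,1.8); print(ok)
        if ok:
            print(probe(1,1)); leave(1,1)
```

```text
left t20.49 local x 61.3 y -107.8 tip 134.66 F loc x 0.7 y -0.7 z -0.5
over t21.05 local x -62.6 y -111.2 tip 131.46 F loc x 1.3 y -0.3 z -0.5
at .42 False t23.17 local x -62.0 y -104.9 tip 77.08 F loc x -1.0 y 0.0 z 0.2
final True t24.07 local x -62.2 y -93.1 tip 71.34 F loc x 0.2 y -4.5 z 3.5
  face y (HT10) 83.1
hold t24.22 local x -62.3 y -93.1 tip 71.22 F loc x 1.0 y -3.6 z 3.0
True
back t24.58 local x -62.5 y -106.5 tip 71.07 F loc x 0.5 y -0.4 z 1.0
probe True t25.29 local x -62.3 y -93.1 tip 71.11 F loc x 0.3 y -3.2 z 1.7
  probe face y 83.1
True 83.13833783220468
left t26.18 local x -62.6 y -107.1 tip 134.68 F loc x 0.8 y 0.7 z -0.1
over t27.32 local x 61.3 y 110.2 tip 131.01 F loc x -0.1 y -1.0 z 0.3
at .42 False t29.44 local x 61.9 y 104.8 tip 77.02 F loc x 0.0 y -0.0 z 0.2
final True t30.33 local x 61.9 y 94.2 tip 71.79 F loc x 0.2 y 2.4 z 1.9
  face y (HT10) 84.2
hold t30.48 local x 61.9 y 94.2 tip 71.59 F loc x 0.5 y 2.6 z 1.8
True
back t30.85 local x 61.6 y 107.5 tip 71.28 F loc x -0.2 y -0.2 z -0.2
probe True t31.56 local x 61.9 y 94.2 tip 71.43 F loc x 0.5 y 2.1 z 1.3
  probe face y 84.2
(True, np.float64(84.19833417861582))
left t32.46 local x 61.6 y 107.9 tip 134.70 F loc x 0.5 y 0.3 z -0.3
```

All four clips stopped and stayed home. The widths over the faces are 167.9 mm at the near pair and 168.1 mm at the far pair, against 168 mm told. I'll move clear and look.

Run:
```python
from r import *
import cv2
p=np.array(bot.state()["position"]); p[2]=235; bot.movel(p.tolist())
bot.reach([246,574,236],[np.pi,0,2.737]); st("away")
for n in("scene","top"):
    f=bot.grab_frame(n); np.savez(f"pics/{n}3.npz",**f); cv2.imwrite(f"pics/{n}3.png",f["pixels"])
a=cv2.resize(cv2.imread("pics/scene3.png")[120:220,215:335],None,fx=3.3,fy=4,interpolation=cv2.INTER_CUBIC)
b=cv2.resize(cv2.imread("pics/top3.png")[105:225,195:305],None,fx=3.6,fy=10/3,interpolation=cv2.INTER_CUBIC)
cv2.imwrite("pics/c3.png",np.hstack([a,b]))
from h import cloud
for n in("top3","scene3"):
    f=dict(np.load(f"pics/{n}.npz"));K=cloud(f);d=K[...,:2]-C;z=K[...,2];lx=d@ex;ly=d@ey
    print(n,np.median(z[(abs(lx)<52)&(abs(ly)<32)&(z>90)&(z<120)]), ((abs(ly)>90)&(abs(ly)<125)&(abs(abs(lx)-62)<15)&(z>55)).sum())
    i=np.abs(dict(np.load(f"pics/{n[:-1]}0.npz"))["pixels"].astype(int)-f["pixels"]).max(2)
    cv2.imwrite(f"pics/{n}_diff.png",np.hstack([f["pixels"][:,:400],cv2.cvtColor((i.clip(0,255)).astype(np.uint8),cv2.COLOR_GRAY2BGR)[:,:400]]))
```

```text
away t35.46 local x -507.7 y 428.2 tip 213.99 F loc x -0.4 y -0.6 z -0.4
top3 105.25903468769138 0
scene3 105.32139521434851 0
```

View pics/c3.png

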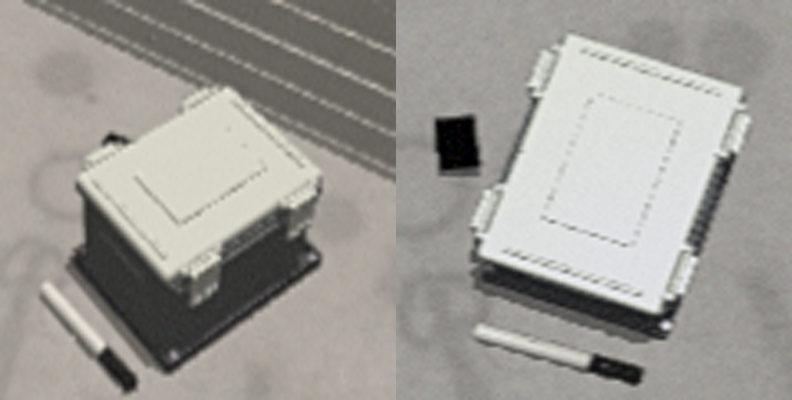

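View pics/top3_diff.png

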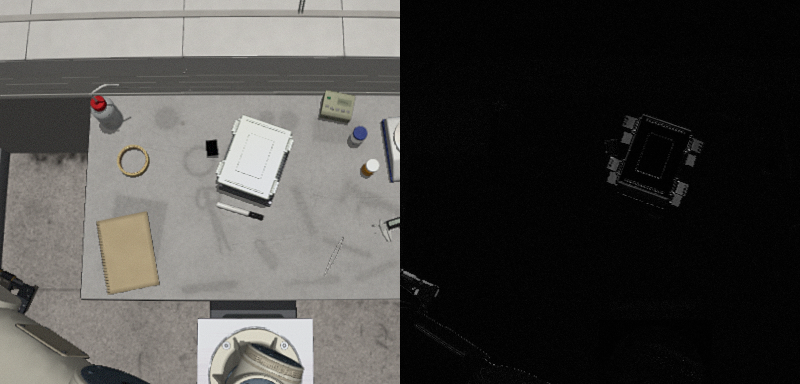

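The pictures show all four clips folded flat, at top px (230,125), (291,142), (219,170) and (275,185). The lid is down, and only the lid and clips have changed. The ring and marker are where they were. I'm handing in.

Run:
```python
from cell import bot
print(bot.job_done()); print(bot.state()["t"])
```

```text
the job is handed in; nothing more can be done
None
the job is handed in; nothing more can be done
```

The case is sealed and the job was handed in at about 35.5 s of the 69 s allowed. The arm was back near its start position, touching nothing.

- **Lid:** I pressed it home first, with all four clips open, using force stops of 15 and 17 N. Both presses stopped at 105.6 mm. The depth images showed the panel drop from about 114 mm to 105.3 mm, against 106 mm told.
- **Clips:** I closed them in the order near_left, far_right, near_right, far_left, with a 15 N stop on each final push. A light 4 N re-touch found every clip still home, with none sprung back. The width over the closed faces was 167.9 mm at the near pair and 168.1 mm at the far pair, against 168 mm told.
- **Last pictures:** All four clips hang upright and nothing around the case has visibly moved. A faint change showed beside the ring, which I took to be the moved clip's shadow, because the ring is in the same place.
- **Disagreement:** The two cameras differed by 3–4 mm on the lid centre. I used a point between them, and the clip stops then agreed with it to within about 1 mm.

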